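# Unscrew the battery-tube plug of a classroom robot and put it in the parts tray

### The arm

A 6-joint arm with a two-finger parallel gripper is mounted at the origin on the work surface. World frame = base frame: x ahead of the robot, y to its left, z up, the work surface at z = 0. Lengths are in m, angles in rad, forces in N, time in s.
With the tool pointing down it reaches from about 0.35 to 0.775 m from the base axis. Payload 5.5 kg.
Tool frame: the origin (TCP) lies midway between the tips of the shut fingers; the grasp point (between the pads) lies 19 mm behind it; z points along the fingers, y is the line along which they close (so a half turn about z gives the same grasp; the last joint's range is limited). The gripper opens to 85 mm and grips with 20 to 120 N. Pads are 22 mm wide; open, the fingers measure 114 mm over their backs; the gripper's body (76 mm by 85 mm) begins 54 mm behind the grasp point. The pads swing forward as they close: fully open they stand 13 mm farther back than shut.
Start: joints at [-1.481, 0.313, 0.046, 1.304, 0, 1.431], TCP at [0.131, -0.56, 0.231] pointing down, gripper open.
Joint ranges: [-2.76, 2.76], [-0.86, 1.69], [-1.03, 1.26], [-2.2, 2.34], [-1.47, 1.5], [-3.14, 3.14]. Speed limits (rad/s): [2.57, 2.57, 3.14, 3.14, 3.14, 3.14].

### API

Orientations are given as a unit quaternion [w, x, y, z].
In Python, from workcell import telemetry, imaging, env gives the robot as it stands. The module is installed in compiled form; this text tells all that it offers.
- The arm moves only by the tool step_arm, never from a script. Its argument "moves" is a list of rows, each a list of 3 entries, a list of its own where there are three numbers: the shift along the tool's x, y, z in mm, then the turn, a rotation vector about the tool's x, y, z in rad, then the finger opening in mm, from 0 to 85.4. A call has 1 to 8 rows; each row is the pose to reach, as a shift and turn from the pose commanded when the call began, along the tool's axes at that moment; what a row does not reach only later rows make up. A row lasts 1/12 s, in which the tool goes at most 41.7 mm and 7.16 degrees, less where a joint would pass 70% of its speed; a pose out of reach is approached as far as the arm can. A call with a gripper value outside its range is refused whole. The fingers move at their own pace and stop on an object; "grip_force" is the grip in N (left out, the last holds). Time passes only in rows, so rows that repeat a pose let the fingers close. It gives the time, the measured TCP pose, the force, the opening and the grip force at its end, in the units of the state.
- telemetry.get_state(): the state, without advancing time (a new reading comes with each control period).
- imaging.read_camera(name): name is "scene" or "top" or "wrist"; returns the picture (384x512x3 uint8, red, green, blue); there is no depth.
- imaging.camera_params(name): a dict with "camera_matrix" (3x3 intrinsics, pixels), "pose" (4x4, takes a point from camera to world coordinates). Camera axes: x right, y up, looking along -z (the intrinsics and any distortion apply to the point x, -y, -z); pixel columns grow to the right and rows downward; lengths in m; the calibration is good to about 2 mm. A picture is of the moment at which its call begins: read the wrist's pose just before it. camera_params takes no time and is no camera call; for the wrist camera it gives the pose at the moment of the call.
- env.hand_in(): hands the job in; it is judged then, once.
The state is a dict: "clock": time; "joint_pos": joint angles; "qvel": joint speeds; "tau": joint torques, N m; "tcp_pos": TCP position; "orientation": TCP orientation; "wrist_force": force on the tool from outside, world axes, zero at the start; "ft_torque": the same for the moment, N m; "finger_gap": finger opening in m; "grip_force": force on a finger pad.
Only numpy, scipy, OpenCV 4.12 (cv2) and the standard library are available. Lean on these libraries where they do the work, as an engineer would, in place of code of your own. Each camera call takes 0.05 s, during which the arm holds its last target. There are 200 camera calls.

### The job

One of the two wheeled classroom robots has its battery tube closed by a screw plug with a crank arm and a black knob. Take the knob, unscrew the plug by swinging the arm over the top to the other side until the coarse thread lets go, draw the plug straight out of its port, lower it into the big empty bay of the orange parts tray before letting go, and leave it lying there. Do not push against the other robot, the one with the plain round cap.

Things in the scene. Friction and masses are not known exactly. Their poses are not given: they have to be found in the camera images.
- plug_knob (a point): Centre of the plug's black drum knob, 24 mm across, 24 mm long along the plug's x, flat ends: grip it by these. It may pivot in the fingers. It is 65 mm from the plug's axis on a crank arm (10 x 12 mm), 48 mm in front of the port's mouth; 36 mm free to the port. At the start the arm leans 42 degrees from upright to the hub's -y side: knob at (-48, -43, 108) mm in the hub's frame. Axes: the plug's, at the start as the hub's.
- plug_neck (a point): Middle of the plug's neck, on its axis, 25 mm before the port's mouth. Plug: aluminium, about 140 g, 83 mm long along x (into the port): head disc 32 mm across, neck 22, flange 44, shank 28 mm across and 29 mm deep in the port. With the arm upright its lowest point is 87 mm below the knob's centre. Free after 60 degrees of turn, stop at 100, best 80; it backs out 3 mm meanwhile.
- hub: Wheeled robot with the plug, fixed: white box 94 mm high, 195 mm wide over black tyres. Origin on the table below the centre of the port's mouth, z up, x horizontal into the port. Port: grey boss 64 mm across, 34 mm long, axis along x, 60 mm above the table. To unscrew, the knob swings about this axis from the -y side over the top to the +y side; then pull along -x, 45 mm or more to be clear.
- tray_bay (a point): Centre of the floor (4 mm above the table) of the big empty bay of the orange tray, fixed. The bay is 180 mm along x and 200 mm along y inside; walls 35 mm above the table. Two small bays at the tray's +x end hold beams and gears. Axes: the tray's, z up.
- hub2: The other wheeled robot, same size and make, fixed; its port has a plain round steel cap, 52 mm across, with no arm. Not to be worked on. Origin and axes as for the first robot.

How it is judged:
On the way, in this order (a step that is already met when the one before it is completed fails the run):
1. the plug is turned at least 50 degrees while still in its port (angle between the z axis of plug_neck and the z axis of hub, either way round above 0.87 rad and x of plug_neck in the frame of hub above -0.045 m), for 0.1 s.
2. the plug is drawn out clear of its port (40 mm or more from where it sat) (x of plug_neck in the frame of hub below -0.065 m), for 0.1 s.
3. still held, the plug is lowered into the big empty bay (its neck at most 60 mm above the bay's floor) (x of plug_neck in the frame of tray_bay between -0.085 and 0.085 m and y of plug_neck in the frame of tray_bay between -0.095 and 0.095 m and z of plug_neck in the frame of tray_bay below 0.06 m and contact force between the fingers and plug above 0.5 N), for 0.1 s.
At the end, for the whole second after the job is handed in: The plug lies at rest in the big empty bay of the tray: the middle of its neck within 85 mm (along the tray's x) and 95 mm (along y) of the bay's centre and at most 60 mm above its floor; the plug is let go (x of plug_neck in the frame of tray_bay between -0.085 and 0.085 m and y of plug_neck in the frame of tray_bay between -0.095 and 0.095 m and z of plug_neck in the frame of tray_bay below 0.06 m and linear speed of plug below 0.02 m/s and angular speed of plug below 0.3 rad/s); the robot touches nothing.
It fails at once if the other robot is pushed with more than 12 N (contact force between hub2 and anything else above 12 N).
It also fails if it takes over 48 s, if anything falls off the work surface, if the arm or the gripper's body presses on something with over 40 N, if the wrist force passes 120 N, or if a joint passes its speed limit or range.

## Working session

There is one attempt and no reset: what is moved stays moved. The work goes in short steps, Python scripts to look and compute and a tool call to move; the robot and the scene stay as the last step left them, time stands still between calls to the robot, and variables do not carry over. Pictures are saved under pics/ and viewed, at most 10 in all, crops included, and the job is handed in when it is done.

Besides the shell and the picture viewer there is one more tool, called after "Call:" as name(argument=value, ...), one argument or row to a line, values as JSON. step_arm: Moves the arm, as the interface text tells. Its arguments: {"type":"object","properties":{"moves":{"type":"array"},"grip_force":{"type":"number"}},"required":["moves"]}

```bash
mkdir -p pics; python3 - <<'E'
from workcell import telemetry, imaging
import cv2
s=telemetry.get_state()
for k,v in s.items(): print(k,v)
for n in ["scene","top","wrist"]:
    p=imaging.camera_params(n); print(n,p)
    cv2.imwrite(f"pics/{n}0.png",cv2.resize(imaging.read_camera(n)[:,:,::-1],None,fx=1.5,fy=1.5,interpolation=cv2.INTER_CUBIC))
E
```

```text
clock 0.0
joint_pos [-1.48055165e+00  3.13999487e-01  4.49723492e-02  1.30358563e+00
 -1.71710178e-05  1.43122380e+00]
qvel [-0.00075603  0.00118709 -0.00170941  0.00068931  0.0008577   0.00033784]
tau [ 5.55472925e-04 -4.80627251e+01  2.98535174e+01  1.93822884e-02
 -1.56578426e-05  1.16512059e-06]
tcp_pos [ 0.13093937 -0.55937027  0.23040667]
orientation [-9.08154483e-04  9.93404857e-01  1.14655856e-01  1.38150822e-05]
wrist_force [-0.04219865 -0.80892999  0.66732203]
ft_torque [-0.00726758  0.06382829  0.00105793]
grip_force 0.0
finger_gap 0.08514401736244141
scene {'camera_matrix': array([[468.50709184,   0.        , 253.27513364],
       [  0.        , 468.50709184, 193.24717059],
       [  0.        ,   0.        ,   1.        ]]), 'pose': array([[-0.19150829, -0.54493515,  0.81631505,  1.35310881],
       [ 0.98127064, -0.12392665,  0.14747918,  0.1097753 ],
       [ 0.02079661,  0.82926948,  0.55846184,  0.63883882],
       [ 0.        ,  0.        ,  0.        ,  1.        ]])}
top {'camera_matrix': array([[349.46990804,   0.        , 255.10304475],
       [  0.        , 349.46990804, 193.04811684],
       [  0.        ,   0.        ,   1.        ]]), 'pose': array([[ 0.10409939,  0.96799416, -0.22836512,  0.33956597],
       [-0.99456078,  0.10051186, -0.02731712, -0.04099559],
       [-0.00348941,  0.22996669,  0.97319225,  0.99830771],
       [ 0.        ,  0.        ,  0.        ,  1.        ]])}
wrist {'camera_matrix': array([[346.263005  ,   0.        , 254.25508832],
       [  0.        , 346.263005  , 193.43418811],
       [  0.        ,   0.        ,   1.        ]]), 'pose': array([[ 0.22819343,  0.93615572,  0.26747005,  0.19985095],
       [-0.97361525,  0.21971033,  0.06164996, -0.54408873],
       [-0.00105197, -0.27448103,  0.96159194,  0.37304095],
       [ 0.        ,  0.        ,  0.        ,  1.        ]])}
```

View pics/top0.png

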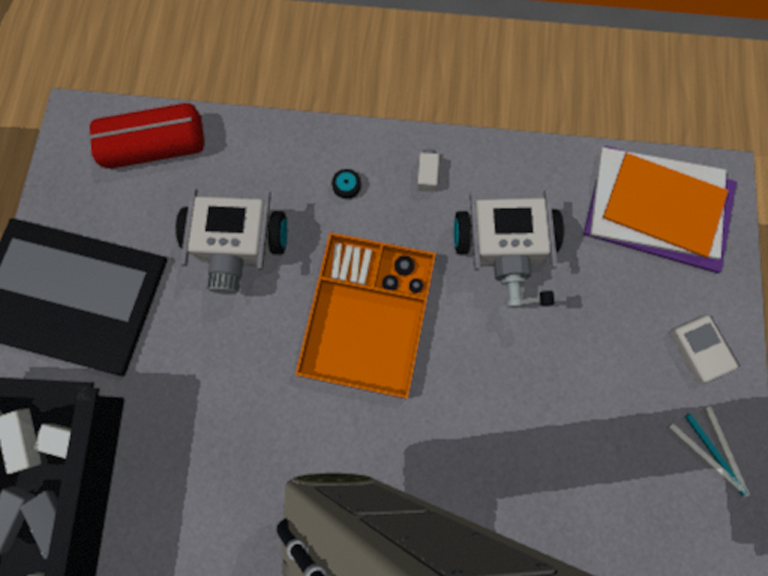

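View pics/scene0.png

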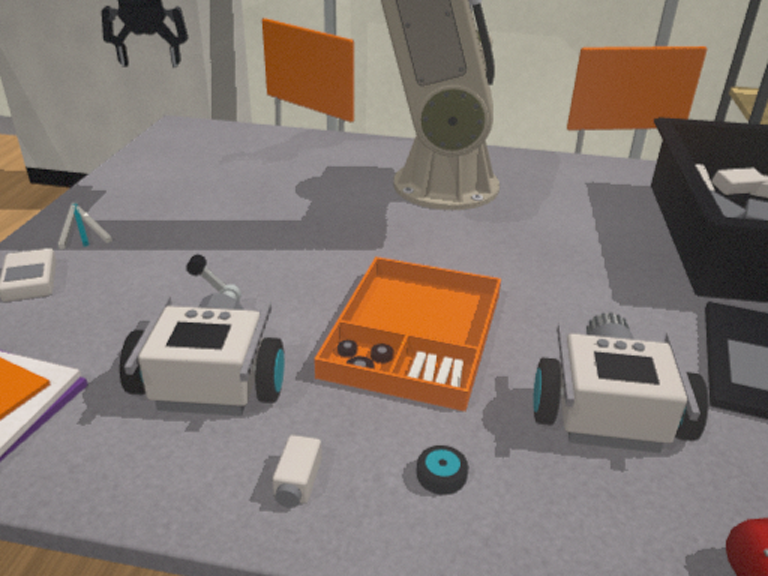

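The top view shows the plug's hub at about (512,230), with the knob at (547,298). The tray is at about (365,315) and hub2 at about (228,230). In the scene view the knob is at (197,265). I'll enlarge the hub and tray.

```bash
python3 - <<'E'
import cv2,numpy as np
a=cv2.imread("pics/top0.png"); s=cv2.imread("pics/scene0.png")
from workcell import imaging
t=imaging.read_camera("top")[:,:,::-1]; s=imaging.read_camera("scene")[:,:,::-1]
A=cv2.resize(t[120:220,290:390],(600,600),interpolation=cv2.INTER_CUBIC)
B=cv2.resize(s[160:280,70:200],(650,600),interpolation=cv2.INTER_CUBIC)
cv2.imwrite("pics/hubtop.png",A); cv2.imwrite("pics/hubscene.png",B)
E
```

```text
(no output)
```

View pics/hubtop.png

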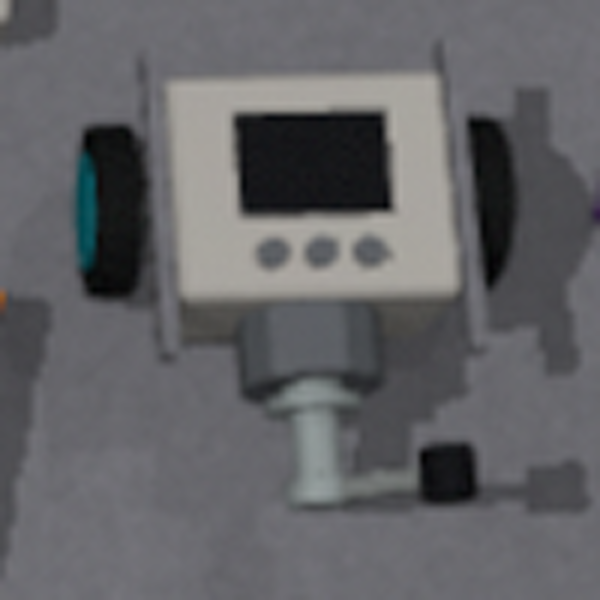

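View pics/hubscene.png

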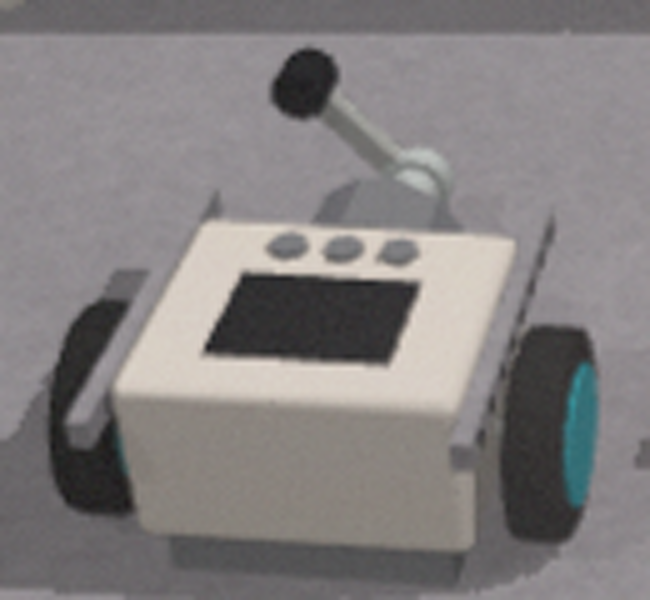

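In the top crop the knob centre is at (447,472), with the box top corners at (167,82), (440,74), (183,297) and (460,290). In the scene crop the knob is at (305,82), with box corners at (115,393), (455,411), (515,238) and (207,222).

```bash
cat > h.py <<'E'
import numpy as np
from workcell import imaging, telemetry
from scipy.spatial.transform import Rotation as R
def ray(n,u,v,p=None):
    p=p or imaging.camera_params(n); K=p["camera_matrix"]; T=p["pose"]
    d=np.linalg.inv(K)@[u,v,1]; return T[:3,3],T[:3,:3]@(d*[1,-1,-1])
def onz(n,u,v,z,p=None):
    o,d=ray(n,u,v,p); return o+d*(z-o[2])/d[2]
def tri(rs):
    A=0;b=0
    for o,d in rs:
        d=d/np.linalg.norm(d);P=np.eye(3)-np.outer(d,d);A=A+P;b=b+P@o
    x=np.linalg.solve(A,b); return x,[np.linalg.norm(np.cross(x-o,d/np.linalg.norm(d)))*1e3 for o,d in rs]
def tool():
    s=telemetry.get_state(); q=s["orientation"]; return s["tcp_pos"],R.from_quat([q[1],q[2],q[3],q[0]])
E
python3 - <<'E'
from h import *
np.set_printoptions(precision=4,suppress=True)
ct=lambda x,y:((x+.5)/6-.5+290,(y+.5)/6-.5+120)
cs=lambda x,y:((x+.5)/5-.5+70,(y+.5)/5-.5+160)
print("knob",tri([ray("top",*ct(447,472)),ray("scene",*cs(305,82))]))
T=[onz("top",*ct(*c),.094) for c in [(167,82),(440,74),(183,297),(460,290)]]
S=[onz("scene",*cs(*c),.094) for c in [(455,411),(115,393),(515,238),(207,222)]]
for X in(T,S):
    X=np.array(X);print(X[:,:2]); 
    e=X[1]-X[0]+X[3]-X[2]; f=X[0]-X[2]+X[1]-X[3]
    print("hub yaw from width(-y dir)",np.degrees(np.arctan2(e[0],-e[1])),"from depth",np.degrees(np.arctan2(f[1],f[0])),"front mid",(X[2]+X[3])[:2]/2,np.linalg.norm(e)/2,np.linalg.norm(f)/2)
print("boss-front/neck axis z~.06+r",onz("top",*ct(320,430),.071),onz("top",*ct(318,492),.06))
# tray corners (1.5x image), rim z=.035
t=lambda x,y:((x+.5)/1.5-.5,(y+.5)/1.5-.5)
for c in [(331,235),(436,250),(409,397),(298,375),(321,284),(429,297)]: print("tray",onz("top",*t(*c),.035)[:2])
for c in [(377,260),(500,278)]: print("trayscene far",onz("scene",*t(*c),.035)[:2])
for c in [(316,361),(466,394)]: print("trayscene near",onz("scene",*t(*c),.035)[:2])
E
```

```text
knob (array([ 0.5648, -0.3007,  0.1041]), [np.float64(0.3701867036386751), np.float64(0.37018670363848605)])
[[ 0.7388 -0.1695]
 [ 0.7557 -0.2946]
 [ 0.636  -0.1833]
 [ 0.6522 -0.307 ]]
hub yaw from width(-y dir) 7.556400372828416 from depth 7.2314260916847015 front mid [ 0.6441 -0.2451] 0.1255077775605085 0.10397318807997645
[[ 0.7466 -0.1664]
 [ 0.7634 -0.2889]
 [ 0.6408 -0.1806]
 [ 0.6572 -0.3033]]
hub yaw from width(-y dir) 7.719967162219812 from depth 7.690347778183305 front mid [ 0.649 -0.242] 0.1237063268187124 0.10691415880040722
boss-front/neck axis z~.06+r [ 0.5869 -0.2527  0.071 ] [ 0.5606 -0.2556  0.06  ]
tray [0.6637 0.0974]
tray [ 0.6544 -0.1073]
tray [ 0.3732 -0.0813]
tray [0.3913 0.1231]
tray [0.5648 0.1038]
tray [ 0.5608 -0.1017]
trayscene far [ 0.3847 -0.0717]
trayscene far [0.3943 0.1296]
trayscene near [ 0.6556 -0.1008]
trayscene near [0.6775 0.1015]
```

The box edges give a hub yaw of about 7.6°, and the knob is at (0.565, -0.301, 0.104), which is near the expected 0.108 height. The tray bay centre is about (0.479, 0.016), with the tray yawed about -5°. I'll move above the knob and look from close by.

```bash
cat >> h.py <<'E'
def Rt(tilt,yaw=7.6):
    # tool y=hub x, tool x=hub +y, z down; tilt>0: tool body leans to hub -y
    a=np.radians(tilt); H=R.from_euler('z',yaw,degrees=True)
    y=[1,0,0]; z=[0,np.sin(a),-np.cos(a)]; x=np.cross(y,z)
    return H*R.from_matrix(np.array([x,y,z]).T)
def rel(p,Rg,p0=None,R0=None):
    if p0 is None: p0,R0=tool()
    print("shift",np.round(R0.inv().apply(np.array(p)-p0)*1e3,1).tolist(),"rot",np.round((R0.inv()*Rg).as_rotvec(),3).tolist())
E
python3 -c "
from h import *
rel([.555,-.30,.25],Rt(0))"
```

```text
shift [472.1, -156.3, -18.9] rot [-0.001, -0.001, -1.474]
```

Call:
step_arm(
  moves=[
    [[472,-156,-19],[0,0,-1.474],85],
    [[472,-156,-19],[0,0,-1.474],85],
    [[472,-156,-19],[0,0,-1.474],85],
    [[472,-156,-19],[0,0,-1.474],85],
    [[472,-156,-19],[0,0,-1.474],85],
    [[472,-156,-19],[0,0,-1.474],85],
    [[472,-156,-19],[0,0,-1.474],85],
    [[472,-156,-19],[0,0,-1.474],85],
  ],
)

```text
clock: 0.92
tcp_pos: [0.4166, -0.3847, 0.2442]
orientation: [0.0, 0.815, 0.579, -0.0]
wrist_force: [-0.4, -0.6, 0.7]
finger_gap: 0.0851
grip_force: 0.0
```

```bash
python3 -c "
from h import *
rel([.555,-.30,.25],Rt(0));print(telemetry.get_state()['joint_pos'])"
```

```text
shift [125.5, 102.9, -5.8] rot [0.0, 0.0, -0.468]
[-8.87127320e-01  2.94244198e-01  5.13695116e-02  1.32762075e+00
 -7.56223274e-05  1.01860521e+00]
```

Call:
step_arm(
  moves=[
    [[125,103,-6],[0,0,-0.468],85],
    [[125,103,-6],[0,0,-0.468],85],
    [[125,103,-6],[0,0,-0.468],85],
    [[125,103,-6],[0,0,-0.468],85],
    [[125,103,-6],[0,0,-0.468],85],
    [[125,103,-6],[0,0,-0.468],85],
  ],
)

```text
clock: 1.42
tcp_pos: [0.5554, -0.3011, 0.2493]
orientation: [-0.0, 0.66, 0.752, -0.0]
wrist_force: [-0.6, 0.1, 0.6]
finger_gap: 0.0854
grip_force: 0.0
```

```bash
python3 - <<'E'
from h import *
import cv2,pickle
rel([.555,-.30,.25],Rt(0));print(telemetry.get_state()['joint_pos'])
p=imaging.camera_params("wrist");pickle.dump(p,open("w1.pkl","wb"));print(p["pose"])
cv2.imwrite("pics/w1.png",cv2.resize(imaging.read_camera("wrist")[:,:,::-1],None,fx=1.5,fy=1.5,interpolation=cv2.INTER_CUBIC))
E
```

```text
shift [1.2, -0.3, -0.7] rot [-0.001, -0.0, -0.002]
[-6.23628228e-01  4.25654959e-01  2.53332511e-01  1.39927345e+00
 -2.63546556e-04  8.16904099e-01]
[[ 9.91476356e-01 -1.25311587e-01 -3.56600934e-02  5.47401267e-01]
 [ 1.30286555e-01  9.53146693e-01  2.73014276e-01 -2.32272524e-01]
 [-2.22552001e-04 -2.75333230e-01  9.61348825e-01  3.91844853e-01]
 [ 0.00000000e+00  0.00000000e+00  0.00000000e+00  1.00000000e+00]]
```

View pics/w1.png

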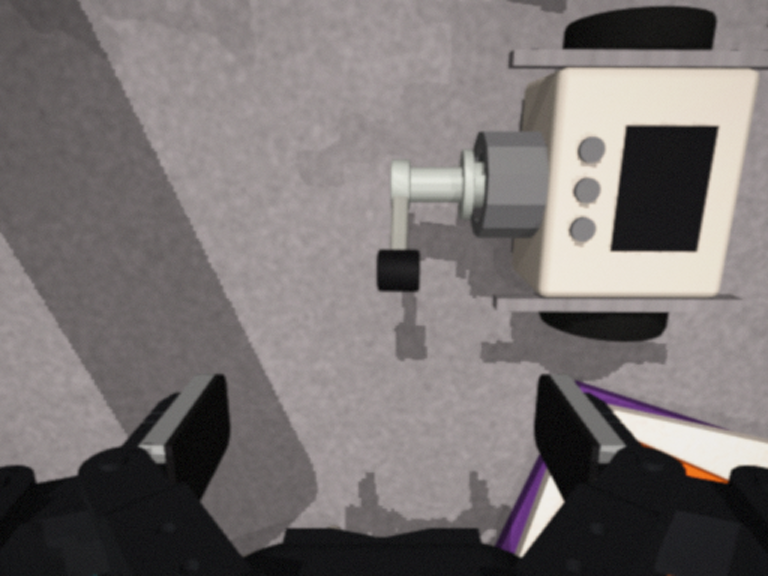

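The wrist view shows the knob at (399,270), the head at (400,180), and the plug axis along row ~185. The box edges are horizontal, so the yaw is right.

```bash
python3 - <<'E'
from h import *
import pickle
p=pickle.load(open("w1.pkl","rb"))
t=lambda x,y:((x+.5)/1.5-.5,(y+.5)/1.5-.5)
H=R.from_euler('z',7.6,degrees=True)
k=onz("wrist",*t(398.5,270),.108,p);print("knob@.108",k)
ct=lambda x,y:((x+.5)/6-.5+290,(y+.5)/6-.5+120)
cs=lambda x,y:((x+.5)/5-.5+70,(y+.5)/5-.5+160)
print(tri([ray("top",*ct(447,472)),ray("scene",*cs(305,82)),ray("wrist",*t(398.5,270),p)]))
ax=onz("wrist",*t(435,185),.066,p); mo=onz("wrist",*t(472,185),.092,p)
box=[onz("wrist",*t(*c),.094,p) for c in [(560,69),(543,295),(755,69),(718,296)]]
for n,x in [("axis",ax),("boss",mo)]+[("box",b) for b in box]: print(n,x,"rel knob in hub",H.inv().apply(x-k)*1e3)
E
```

```text
knob@.108 [ 0.56577677 -0.29981823  0.108     ]
(array([ 0.56534265, -0.30058593,  0.1043386 ]), [np.float64(0.6018710633788379), np.float64(0.5218051950789284), np.float64(0.675875526565193)])
axis [ 0.58331047 -0.25347916  0.066     ] rel knob in hub [ 23.50831765  43.61306818 -42.        ]
boss [ 0.60126324 -0.24905102  0.092     ] rel knob in hub [ 41.88902608  45.62793522 -16.        ]
box [ 0.63650441 -0.18312166  0.094     ] rel knob in hub [ 85.54020537 106.31727798 -14.        ]
box [ 0.65449255 -0.30711591  0.094     ] rel knob in hub [ 86.97129555 -18.96679838 -14.        ]
box [ 0.73926098 -0.16962166  0.094     ] rel knob in hub [189.17957536 106.10846848 -14.        ]
box [ 0.75842131 -0.29408128  0.094     ] rel knob in hub [191.7110163  -19.79191468 -14.        ]
```

```bash
python3 - <<'E'
from h import *
k=np.array([.5656,-.3000,.1075]); r=Rt(42)
rel(k+r.apply([0,0,.019-.09]),r); rel(k+r.apply([0,0,.018]),r)
E
```

```text
shift [-46.9, 11.9, 89.2] rot [0.001, 0.733, -0.005]
shift [12.6, 11.6, 155.3] rot [0.001, 0.733, -0.005]
```

Call:
step_arm(
  moves=[
    [[-47,12,40],[0,0.733,0],50],
    [[-47,12,60],[0,0.733,0],50],
    [[-47,12,89],[0,0.733,0],50],
    [[-47,12,89],[0,0.733,0],50],
    [[-47,12,89],[0,0.733,0],50],
    [[-47,12,89],[0,0.733,0],50],
    [[-47,12,89],[0,0.733,0],50],
    [[-47,12,89],[0,0.733,0],50],
  ],
)

```text
clock: 2.13
tcp_pos: [0.5679, -0.3497, 0.1531]
orientation: [-0.277, 0.619, 0.696, 0.238]
wrist_force: [-2.3, 1.3, -1.5]
finger_gap: 0.0499
grip_force: 0.0
```

```bash
python3 - <<'E'
from h import *
import cv2,pickle
k=np.array([.5656,-.3000,.1075]); r=Rt(42)
rel(k+r.apply([0,0,.018]),r);s=telemetry.get_state();print(s['joint_pos'],s["tcp_pos"],s["finger_gap"],s["clock"])
p=imaging.camera_params("wrist");pickle.dump(p,open("w2.pkl","wb"))
cv2.imwrite("pics/w2.png",cv2.resize(imaging.read_camera("wrist")[:,:,::-1],None,fx=1.5,fy=1.5,interpolation=cv2.INTER_CUBIC))
E
```

```text
shift [5.2, 4.2, 85.1] rot [-0.0, -0.015, -0.015]
[-0.84678582  1.21530025  1.25286924  2.26429069  0.38879714  0.47291427] [ 0.56789149 -0.34970155  0.15309578] 0.049884845962856174 2.1333
```

View pics/w2.png

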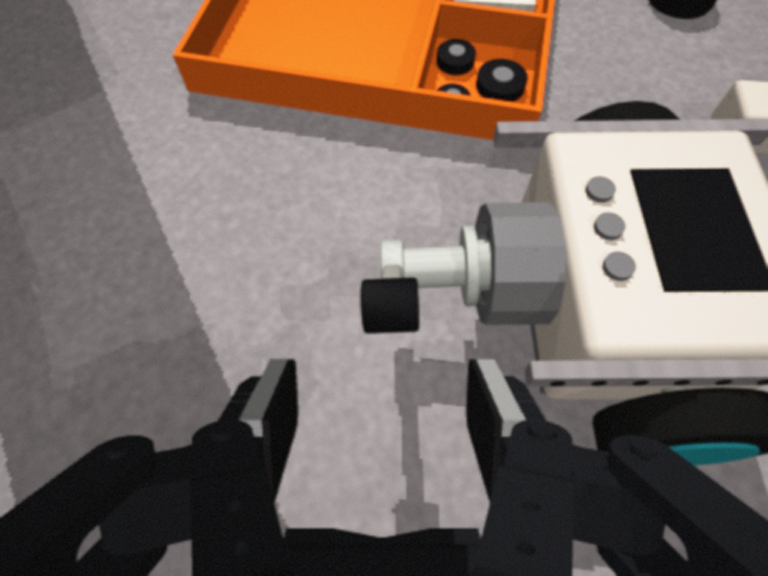

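The wrist view shows the knob at (390,305), roughly between the pads at columns 298 and 468. Joints 3 and 4 are near their limits at this 42° tilt, so I'll use less tilt and let the knob pivot in the fingers.

```bash
python3 - <<'E'
from h import *
k=np.array([.5656,-.3000,.1075]); r=Rt(18)
rel(k+r.apply([0,0,.019-.07]),r)
E
```

```text
shift [26.1, 2.3, 22.7] rot [0.0, -0.425, -0.012]
```

Call:
step_arm(
  moves=[
    [[10,2,-20],[0,-0.425,-0.012],50],
    [[26,2,0],[0,-0.425,-0.012],50],
    [[26,2,22],[0,-0.425,-0.012],50],
    [[26,2,22],[0,-0.425,-0.012],50],
    [[26,2,22],[0,-0.425,-0.012],50],
    [[26,2,22],[0,-0.425,-0.012],50],
  ],
)

```text
clock: 2.68
tcp_pos: [0.5683, -0.3093, 0.1667]
orientation: [-0.11, 0.648, 0.747, 0.102]
wrist_force: [-1.5, 0.5, 0.8]
finger_gap: 0.0501
grip_force: 0.0
```

```bash
python3 - <<'E'
from h import *
k=np.array([.5656,-.3000,.1075]); r=Rt(18)
rel(k+r.apply([0,0,.018]),r);s=telemetry.get_state();print(s['joint_pos'],s["tcp_pos"],s["clock"])
E
```

```text
shift [-8.2, -2.1, 77.4] rot [0.007, 0.013, 0.01]
[-0.71694722  0.66093154  0.39954033  1.53368777  0.2022821   0.68895919] [ 0.56831388 -0.30925296  0.16670396] 2.6833
```

Call:
step_arm(
  moves=[
    [[-8,-2,20],[0.007,0.013,0.01],50],
    [[-8,-2,20],[0.007,0.013,0.01],50],
    [[-8,-2,20],[0.007,0.013,0.01],50],
  ],
)

```text
clock: 2.93
tcp_pos: [0.5677, -0.3167, 0.1411]
orientation: [-0.121, 0.652, 0.741, 0.104]
wrist_force: [0.1, -0.5, -0.4]
finger_gap: 0.0501
grip_force: 0.0
```

```bash
python3 - <<'E'
from h import *
k=np.array([.5656,-.3000,.1075]); r=Rt(18)
rel(k+r.apply([0,0,.018]),r)
E
```

```text
shift [5.3, 0.2, 55.2] rot [-0.002, -0.006, -0.005]
```

Call:
step_arm(
  moves=[
    [[5,0,15],[0,-0.006,0],50],
    [[5,0,35],[0,-0.006,0],50],
    [[5,0,35],[0,-0.006,0],50],
    [[5,0,35],[0,-0.006,0],50],
  ],
)

```text
clock: 3.27
tcp_pos: [0.5655, -0.3006, 0.1087]
orientation: [-0.12, 0.652, 0.742, 0.102]
wrist_force: [0.7, -0.8, 0.2]
finger_gap: 0.0498
grip_force: 0.0
```

```bash
python3 - <<'E'
from h import *
k=np.array([.5656,-.3000,.1075]); r=Rt(18)
rel(k+r.apply([0,0,.018]),r)
E
```

```text
shift [0.2, 0.3, 19.3] rot [-0.003, -0.002, -0.005]
```

Call:
step_arm(
  moves=[
    [[0,0,19],[0,0,0],50],
    [[0,0,19],[0,0,0],50],
    [[0,0,19],[0,0,0],20],
    [[0,0,19],[0,0,0],15],
    [[0,0,19],[0,0,0],15],
    [[0,0,19],[0,0,0],15],
    [[0,0,19],[0,0,0],15],
    [[0,0,19],[0,0,0],15],
  ],
  grip_force=40,
)

```text
clock: 3.93
tcp_pos: [0.5654, -0.2952, 0.0921]
orientation: [-0.118, 0.652, 0.742, 0.102]
wrist_force: [-1.4, -2.7, 5.6]
finger_gap: 0.0237
grip_force: 42.1
```

```bash
python3 - <<'E'
from h import *
import cv2
s=telemetry.get_state();print(s['joint_pos'],s["tcp_pos"],s["finger_gap"],s["grip_force"],s["wrist_force"])
p,r=tool(); g=p-r.apply([0,0,.019]);print("grasp pt",g)
# knob path from grasp TCP pose: arc about hub axis, tool tilt 18-> 18-t*0.6
H=R.from_euler('z',7.6,degrees=True)
hub=np.array([.5656,-.3,.1075])-H.apply([-.048,-.0435,.0483]);print("axis",hub, "mouth")
def K(ph,x=0): # ph deg from start lean 42
    a=np.radians(42-ph); return hub+H.apply([-.048-x,-.065*np.sin(a),.065*np.cos(a)])
k0=K(0)
for ph in [10,20,30,40,50,60,70,80,88]:
    t=18-ph*.6; Rg=R.from_matrix((Rt(t)*Rt(18).inv()*r).as_matrix())
    pg=K(ph,.003*ph/80)-k0+g+Rg.apply([0,0,.019])
    print(ph,end=" "); rel(pg,Rg)
E
```

```text
[-0.70495103  0.68568401  0.25568052  1.37732411  0.20642494  0.71208512] [ 0.56542345 -0.29523378  0.09210392] 0.023723024936001664 42.12838053703308 [-1.35626518 -2.70261353  5.62122934]
grasp pt [ 0.56621905 -0.30102366  0.11018275]
axis [ 0.60742519 -0.25053382  0.0592    ] mouth
10 shift [8.7, -0.4, -3.8] rot [-0.0, -0.105, 0.0]
20 shift [17.9, -0.8, -5.9] rot [-0.001, -0.209, 0.0]
30 shift [27.3, -1.2, -6.2] rot [-0.001, -0.314, 0.0]
40 shift [36.6, -1.6, -4.8] rot [-0.002, -0.419, 0.001]
50 shift [45.4, -2.0, -1.7] rot [-0.002, -0.524, 0.001]
60 shift [53.5, -2.4, 3.1] rot [-0.002, -0.628, 0.001]
70 shift [60.5, -2.8, 9.2] rot [-0.003, -0.733, 0.001]
80 shift [66.2, -3.2, 16.6] rot [-0.003, -0.838, 0.001]
88 shift [69.8, -3.5, 23.3] rot [-0.003, -0.922, 0.001]
```

The knob is gripped, with a gap of 23.7 mm. Now I'll swing the first half of the arc slowly.

Call:
step_arm(
  moves=[
    [[4.3,0,-2],[0,-0.052,0],15],
    [[8.7,0,-3.8],[0,-0.105,0],15],
    [[13.3,-0.5,-5],[0,-0.157,0],15],
    [[17.9,-1,-6],[0,-0.21,0],15],
    [[22.6,-1,-6.2],[0,-0.262,0],15],
    [[27.3,-1,-6.2],[0,-0.314,0],15],
    [[32,-1.5,-5.6],[0,-0.367,0],15],
    [[36.6,-1.5,-4.8],[0,-0.419,0],15],
  ],
)

```text
clock: 4.6
tcp_pos: [0.5605, -0.2647, 0.1092]
orientation: [0.043, 0.66, 0.749, -0.038]
wrist_force: [-0.6, -7.0, 2.6]
finger_gap: 0.0235
grip_force: 43.1
```

```bash
cat >> h.py <<'E'
H=R.from_euler('z',7.6,degrees=True)
hub=np.array([.5656,-.3,.1075])-H.apply([-.048,-.0435,.0483])
def K(ph,x=0):
    a=np.radians(42-ph); return hub+H.apply([-.048-x,-.065*np.sin(a),.065*np.cos(a)])
E
python3 - <<'E'
from h import *
s=telemetry.get_state();print(s['joint_pos'],s["finger_gap"],s["grip_force"],s["wrist_force"],s["ft_torque"])
p,r=tool(); g=p-r.apply([0,0,.019]); d=H.inv().apply(g-hub); print(d, "phi",42+np.degrees(np.arctan2(d[1],d[2])), np.hypot(d[1],d[2]))
E
```

```text
[-0.52621818  0.41015364 -0.12529345  0.96633705 -0.09115826  0.91439905] 0.02354289329970269 43.07388961315155 [-0.59379833 -7.00761063  2.61629549] [-1.9008542   0.01663218 -0.52811469]
[-0.04834808 -0.00562589  0.06884461] phi 37.32824337926791 0.06907409490340904
```

```bash
python3 - <<'E'
from h import *
p,r=tool(); g=p-r.apply([0,0,.019])
for ph in range(43,89,6):
    t=-.6*(ph-37.3); Rg=Rt(t)*Rt(0).inv()*r
    print(ph,end=" "); rel(K(ph,.003*ph/80)-K(37.3,.0014)+g+Rg.apply([0,0,.019]),Rg)
E
```

```text
43 shift [5.3, -0.2, -1.0] rot [-0.0, -0.06, 0.0]
49 shift [10.9, -0.5, -1.4] rot [-0.001, -0.123, 0.0]
55 shift [16.5, -0.8, -1.2] rot [-0.001, -0.185, 0.0]
61 shift [22.0, -1.0, -0.3] rot [-0.001, -0.248, 0.0]
67 shift [27.4, -1.3, 1.2] rot [-0.002, -0.311, 0.0]
73 shift [32.6, -1.5, 3.3] rot [-0.002, -0.374, 0.001]
79 shift [37.6, -1.8, 5.9] rot [-0.002, -0.437, 0.001]
85 shift [42.2, -2.0, 9.2] rot [-0.003, -0.5, 0.001]
```

Call:
step_arm(
  moves=[
    [[5.3,-0.2,-1],[0,-0.06,0],15],
    [[10.9,-0.5,-1.4],[0,-0.123,0],15],
    [[16.5,-0.8,-1.2],[0,-0.185,0],15],
    [[22,-1,-0.3],[0,-0.248,0],15],
    [[27.4,-1.3,1.2],[0,-0.311,0],15],
    [[32.6,-1.5,3.3],[0,-0.374,0],15],
    [[37.6,-1.8,5.9],[0,-0.437,0],15],
    [[39.8,-1.9,7.5],[0,-0.468,0],15],
  ],
)

```text
clock: 5.27
tcp_pos: [0.5529, -0.223, 0.0967]
orientation: [0.214, 0.632, 0.72, -0.189]
wrist_force: [-0.9, -3.2, 5.3]
finger_gap: 0.0234
grip_force: 40.5
```

Call:
step_arm(
  moves=[
    [[0,0,0],[0,0,0],15],
    [[0,0,0],[0,0,0],15],
  ],
)

```text
clock: 5.43
tcp_pos: [0.5527, -0.2229, 0.0962]
orientation: [0.212, 0.632, 0.721, -0.187]
wrist_force: [-2.3, 0.5, 6.6]
finger_gap: 0.0231
grip_force: 40.2
```

```bash
python3 - <<'E'
from h import *
s=telemetry.get_state();print(s['joint_pos'],s["finger_gap"],s["grip_force"],s["wrist_force"],s["ft_torque"])
p,r=tool(); g=p-r.apply([0,0,.019]); d=H.inv().apply(g-hub); print(d, "phi",42+np.degrees(np.arctan2(d[1],d[2])), np.hypot(d[1],d[2]))
rel(p+H.apply([-.06,0,0]),r); print(r.inv().apply(H.apply([-1,0,0])), r.inv().apply([0,0,1]))
import cv2
cv2.imwrite("pics/w3.png",imaging.read_camera("wrist")[:,:,::-1])
E
```

```text
[-0.26483615  0.31520767 -0.44330371  0.57121894 -0.52509722  1.10921832] 0.0231001654565033 40.21263062953949 [-2.28495636  0.50423857  6.59510959] [-0.15507665 -0.08153757 -0.13145756]
[-0.05054838  0.0449083   0.05292136] phi 82.31745558817315 0.0694076786677766
shift [0.0, -60.0, 0.2] rot [0.0, 0.0, 0.0]
[ 7.23229790e-05 -9.99993584e-01  3.58137329e-03] [-0.54218295 -0.0030485  -0.84025494]
```

View pics/w3.png

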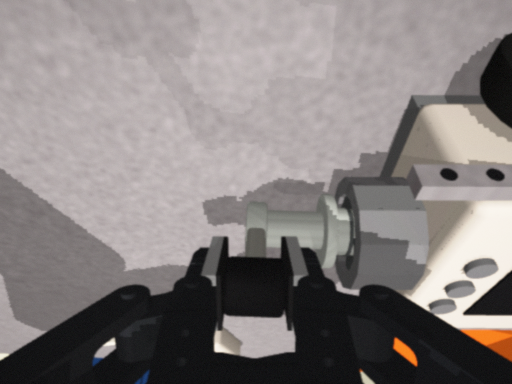

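The knob is held between the pads at (255,285), and the arm has turned about 80°, with the flange slightly backed out of the boss. Now I'll pull straight out.

Call:
step_arm(
  moves=[
    [[0,-3,0],[0,0,0],15],
    [[0,-8,0],[0,0,0],15],
    [[0,-16,0],[0,0,0],15],
    [[0,-24,0],[0,0,0],15],
    [[0,-34,0],[0,0,0],15],
    [[0,-46,0],[0,0,0],15],
    [[0,-60,0],[0,0,0],15],
    [[0,-75,0],[0,0,0],15],
  ],
  grip_force=60,
)

```text
clock: 6.15
tcp_pos: [0.4742, -0.2322, 0.0935]
orientation: [0.208, 0.632, 0.722, -0.188]
wrist_force: [-0.5, -0.1, -1.6]
finger_gap: 0.0229
grip_force: 59.5
```

```bash
python3 - <<'E'
from h import *
s=telemetry.get_state();print(s['joint_pos'],s["finger_gap"],s["grip_force"],s["wrist_force"],s["ft_torque"])
p,r=tool(); g=p-r.apply([0,0,.019]); d=H.inv().apply(g-hub); print(d)
rel(p+[0,0,.11],Rt(0))
import cv2
cv2.imwrite("pics/w4.png",imaging.read_camera("wrist")[:,:,::-1])
E
```

```text
[-0.33019855  0.18646704 -0.63190976  0.4826617  -0.50765907  1.03788041] 0.02291939823529498 59.51777994632721 [-0.53230888 -0.12774771 -1.6036678 ] [ 0.63333059  0.10655839 -0.01721679]
[-0.12945299  0.04599191  0.05028707]
shift [-59.3, -0.9, -92.7] rot [-0.009, 0.569, -0.0]
```

View pics/w4.png

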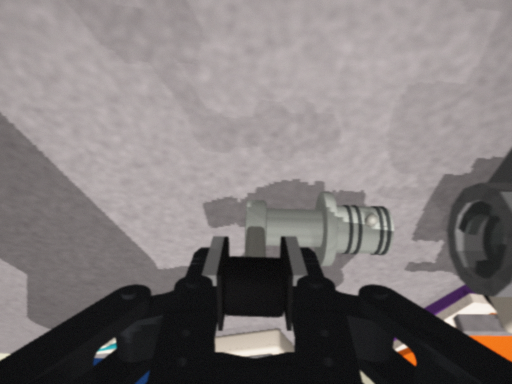

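The plug is clear, with its shank fully visible at (360,230) and the port empty at (485,240). Next I'll lift it and carry it over the tray.

Call:
step_arm(
  moves=[
    [[-14,0,-21],[0,0,0],15],
    [[-27,0,-42],[0,0,0],15],
    [[-40,0,-63],[0,0,0],15],
    [[-54,0,-84],[0,0,0],15],
    [[-54,0,-84],[0,0,0],15],
  ],
)

```text
clock: 6.62
tcp_pos: [0.4791, -0.2336, 0.1995]
orientation: [0.213, 0.633, 0.72, -0.187]
wrist_force: [0.8, -0.5, -0.9]
finger_gap: 0.0229
grip_force: 59.6
```

```bash
python3 - <<'E'
from h import *
# neck target above bay, tray yaw -5
r=Rt(-30,-5); Ty=R.from_euler('z',-5,degrees=True)
p,rc=tool(); print(p)
for h in (.11,.031):
    neck=np.array([.479,.016,0])+Ty.apply([0,-.015,h])
    g=neck-r.apply([0,.023,.067]); print(h,neck,g,g+r.apply([0,0,.019])); rel(g+r.apply([0,0,.019]),r)
E
```

```text
[ 0.47905641 -0.23361596  0.1995388 ]
0.11 [0.47769266 0.00105708 0.11      ] [0.4576999  0.03643418 0.1680237 ] [0.45687192 0.02697033 0.15156922]
shift [245.4, 11.6, -101.8] rot [0.113, 0.051, 0.185]
0.031 [0.47769266 0.00105708 0.031     ] [0.4576999  0.03643418 0.0890237 ] [0.45687192 0.02697033 0.07256922]
shift [288.3, 11.5, -35.5] rot [0.113, 0.051, 0.185]
```

Call:
step_arm(
  moves=[
    [[35,1,-15],[0,0,0.02],15],
    [[70,3,-29],[0.02,0.01,0.05],15],
    [[105,5,-44],[0.04,0.02,0.08],15],
    [[140,6,-58],[0.06,0.03,0.11],15],
    [[175,8,-73],[0.08,0.04,0.14],15],
    [[210,10,-87],[0.1,0.05,0.17],15],
    [[245,11.6,-102],[0.113,0.051,0.185],15],
    [[245,11.6,-102],[0.113,0.051,0.185],15],
  ],
)

```text
clock: 7.28
tcp_pos: [0.4533, 0.0324, 0.1452]
orientation: [0.17, 0.71, 0.656, -0.193]
wrist_force: [0.9, -0.6, -1.4]
finger_gap: 0.0227
grip_force: 59.9
```

```bash
python3 - <<'E'
from h import *
import cv2
r=Rt(-30,-5); Ty=R.from_euler('z',-5,degrees=True)
s=telemetry.get_state();print(s['joint_pos'],s["finger_gap"],s["tcp_pos"])
neck=np.array([.479,.016,.031])+Ty.apply([0,-.015,0])
g=neck-r.apply([0,.023,.067]); rel(g+r.apply([0,0,.019]),r)
s=imaging.read_camera("scene")[:,:,::-1]; s=s[100:300,150:390]
cv2.imwrite("pics/s5.png",cv2.resize(s,None,fx=3,fy=3,interpolation=cv2.INTER_CUBIC))
E
```

```text
[ 0.20845502  0.2949171  -0.30506448  1.1442852  -0.49332897  1.90222623] 0.022730594693268193 [0.45332828 0.03235318 0.14515967]
shift [31.7, 4.8, 65.5] rot [-0.007, -0.003, 0.01]
```

View pics/s5.png

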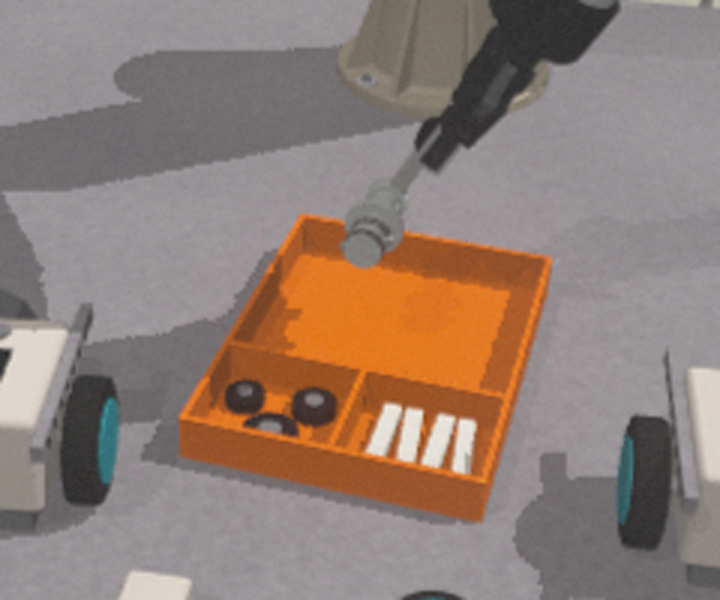

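The scene view shows the plug held over the big bay, with the flange at (375,225) and the crank aligned with the fingers. Lowering it now.

Call:
step_arm(
  moves=[
    [[6,1,13],[0,0,0],15],
    [[12,2,26],[0,0,0],15],
    [[18,3,39],[0,0,0],15],
    [[24,4,52],[0,0,0],15],
    [[29,5,60],[0,0,0],15],
    [[32,5,65],[0,0,0],15],
    [[32,5,65],[0,0,0],15],
    [[32,5,65],[0,0,0],15],
  ],
)

```text
clock: 8.0
tcp_pos: [0.4595, 0.0222, 0.076]
orientation: [0.173, 0.712, 0.653, -0.192]
wrist_force: [0.7, 0.1, -1.2]
finger_gap: 0.0229
grip_force: 59.9
```

Call:
step_arm(
  moves=[
    [[0,0,2],[0,0,0],15],
    [[0,0,4],[0,0,0],15],
    [[0,0,4],[0,0,0],15],
  ],
)

```text
clock: 8.25
tcp_pos: [0.4599, 0.0207, 0.0729]
orientation: [0.173, 0.712, 0.653, -0.191]
wrist_force: [0.2, 1.0, -1.8]
finger_gap: 0.0227
grip_force: 59.9
```

Call:
step_arm(
  moves=[
    [[0,0,4],[0,0,0],15],
    [[0,0,4],[0,0,0],60],
    [[0,0,4],[0,0,0],60],
    [[0,0,4],[0,0,0],60],
    [[0,0,4],[0,0,0],60],
    [[0,0,4],[0,0,0],60],
    [[0,0,4],[0,0,0],60],
    [[0,0,4],[0,0,0],60],
  ],
)

```text
clock: 8.92
tcp_pos: [0.4596, 0.0188, 0.0692]
orientation: [0.173, 0.712, 0.653, -0.191]
wrist_force: [0.7, -0.1, 0.0]
finger_gap: 0.0598
grip_force: 0.0
```

Call:
step_arm(
  moves=[
    [[0,0,-15],[0,0,0],60],
    [[0,0,-40],[0,0,0],60],
    [[0,0,-75],[0,0,0],60],
    [[0,0,-110],[0,0,0],60],
    [[0,0,-140],[0,0,0],60],
    [[0,0,-140],[0,0,0],60],
    [[0,0,-140],[0,0,0],60],
    [[0,0,-140],[0,0,0],60],
  ],
)

```text
clock: 9.58
tcp_pos: [0.4658, 0.0882, 0.1899]
orientation: [0.173, 0.712, 0.653, -0.192]
wrist_force: [0.5, -0.8, -2.2]
finger_gap: 0.0601
grip_force: 0.0
```

```bash
python3 - <<'E'
from h import *
import cv2
s=telemetry.get_state();print(s["tcp_pos"],s["wrist_force"],s["finger_gap"])
a=imaging.read_camera("scene")[:,:,::-1][100:300,150:390]
for _ in range(4): imaging.read_camera("top")
b=imaging.read_camera("scene")[:,:,::-1][100:300,150:390]
print("motion",np.abs(a.astype(int)-b)[30:,20:190].max())
cv2.imwrite("pics/s6.png",cv2.resize(b,None,fx=3,fy=3,interpolation=cv2.INTER_CUBIC))
E
```

```text
[0.46582862 0.08815322 0.18990072] [ 0.471045   -0.77605981 -2.23501572] 0.06014996657366707
motion 49
```

View pics/s6.png

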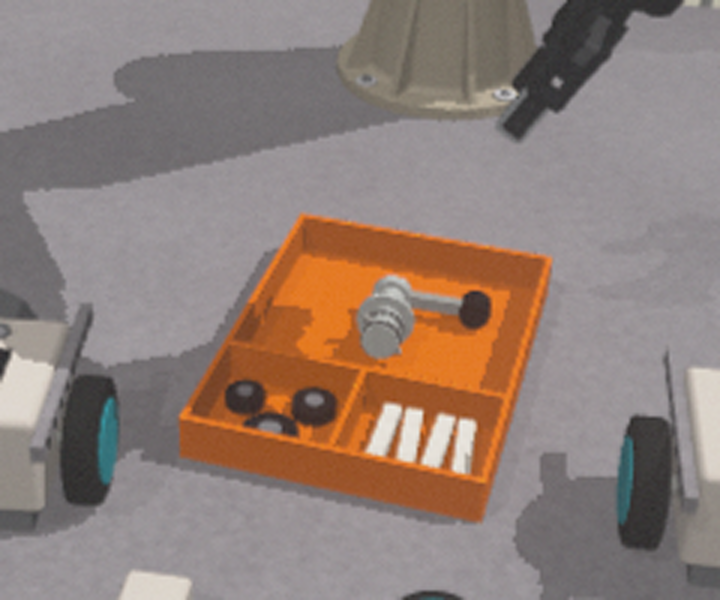

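The plug lies in the middle of the big bay, with its neck around (390,300) and the knob at (475,308), clear of the gripper. I'll let it settle and check the neck position.

Call:
step_arm(
  moves=[
    [[0,0,0],[0,0,0],60],
    [[0,0,0],[0,0,0],60],
    [[0,0,0],[0,0,0],60],
    [[0,0,0],[0,0,0],60],
    [[0,0,0],[0,0,0],60],
    [[0,0,0],[0,0,0],60],
    [[0,0,0],[0,0,0],60],
    [[0,0,0],[0,0,0],60],
  ],
)

```text
clock: 10.55
tcp_pos: [0.4661, 0.0883, 0.1906]
orientation: [0.173, 0.712, 0.653, -0.191]
wrist_force: [0.3, 0.7, 0.6]
finger_gap: 0.06
grip_force: 0.0
```

```bash
python3 - <<'E'
from h import *
from workcell import env
n=onz("scene",150+391/3,100+298/3,.026);print(n)
d=R.from_euler('z',5,degrees=True).apply(n-[.479,.016,0]);print(d)
r=lambda: imaging.read_camera("scene").astype(int)[130:300,170:340]
a=r(); [imaging.read_camera("top") for _ in range(6)]; b=r(); print(np.abs(a-b).max(),np.abs(a-b).mean())
if abs(d[0])<.07 and abs(d[1])<.08: print(env.hand_in())
E
```

```text
[0.46810895 0.01354271 0.026     ]
[-0.01063544 -0.00339716  0.026     ]
20 1.7896078431372549
the job is handed in; nothing more can be done
None
```

I unscrewed the plug about 80°, drew it straight out and lowered it into the big tray bay. It was lying there, about 11 mm from the bay's centre, when I handed the job in at about 11 s; no pass/fail result came back.

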